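# Load the test bar and unlatch its carrier

### The arm

A 7-joint arm with a two-finger parallel gripper is mounted at the origin on a cart in front of the work surface, level with it; the furniture and walls round the work are solid. World frame = base frame: x ahead of the robot, y to its left, z up, the work surface at z = 0. Lengths are in m, angles in rad, forces in N, time in s.
With the tool pointing down it reaches from about 0.425 to 0.95 m from the base axis. Payload 4.7 kg.
Tool frame: the origin (TCP) lies on the centre line of the jaws, within the pads' length; the fingertips stand 11 mm ahead of it and the grasp point (between the pads) lies 8 mm behind it; z points along the fingers, y is the line along which they close (so a half turn about z gives the same grasp; the last joint's range is limited). The gripper opens to 85 mm and grips with 20 to 120 N. Pads are 22 mm wide; open, the fingers measure 114 mm over their backs; the gripper's body (76 mm by 85 mm) begins 54 mm behind the grasp point. The pads swing forward as they close: fully open they stand 13 mm farther back than shut.
Start: joints at [-1.292, 0.469, -0.049, 1.532, 0.024, 1.141, -0.082], TCP at [0.204, 0.643, 0.242] pointing down, gripper open.
Joint ranges: [-2.59, 2.59], [-0.33, 1.99], [-1.39, 1.29], [0.1, 2.45], [-1.04, 4.18], [0.21, 1.99], [-2.66, 2.66]. Speed limits (rad/s): [2.57, 2.57, 3.14, 3.14, 3.14, 3.14, 3.14].

### API

Orientations are given as [roll, pitch, yaw] about the fixed x, y, z axes, in that order (R = Rz(yaw) Ry(pitch) Rx(roll)).
In Python, from plant import manip gives the robot as it stands.
- The arm moves only by the tool step_arm, never from a script. Its argument "steps" is a list of rows, each a list of 3 entries, a list of its own where there are three numbers: the turn, a rotation vector about the tool's x, y, z in units of 2 rad (1.0 is 2 rad), then the shift along the tool's x, y, z in units of 200 mm (1.0 is 200 mm), then the opening, from 0 (shut) to 1 (fully open). In form: [[[ax, ay, az], [dx, dy, dz], claw], ...]. A call has 1 to 12 rows; each row is the pose to reach, as a shift and turn from the pose commanded when the call began, along the tool's axes at that moment; what a row does not reach only later rows make up. A row lasts 1/12 s, in which the tool goes at most 41.7 mm and 7.16 degrees, less where a joint would pass 70% of its speed; a pose out of reach is approached as far as the arm can. A call with a number of a shift or a turn outside -1 to 1 is refused whole. A call with a gripper value outside its range is refused whole. The fingers move at their own pace and stop on an object; "grip_force" is the grip in N (left out, the last holds). Time passes only in rows, so rows that repeat a pose let the fingers close. It gives the time, the measured TCP pose, the force, the opening and the grip force at its end, in the units of the state.
- manip.sense(): the state, without advancing time (a new reading comes with each control period).
- manip.snapshot(name): name is "scene" or "top"; returns a dict with "img" (420x560x3 uint8, blue, green, red), "z_map" (420x560 float32, m along the optical axis (not along the pixel's ray), 0 where there is no reading), "K" (3x3 intrinsics, pixels), "extrinsics" (4x4, takes a point from world to camera coordinates). Camera axes: x right, y up, looking along -z (the intrinsics and any distortion apply to the point x, -y, -z); pixel columns grow to the right and rows downward; lengths in m; the calibration is good to about 2 mm. A picture is of the moment at which its call begins.
- manip.hand_in(): hands the job in; it is judged then, once.
Trained networks look in a picture, given as the dict that the camera call returned (one of the last four; its "shot" number tells which), for a name from the list of things; names that differ only in an ending like _2 or _b are one class to them, and where a whole thing is asked for, a point or a joint stands for the part that bears it (a point fixed in the world has none). Each returns a list of dicts, best first, with "p" (0 to 1); they miss things now and then, are a little off and sometimes report something else, mostly with a low value. They report only what shows in the picture. A call takes as long as a camera call. They do not tell look-alikes from the thing itself.
- manip.masks_of(label, picture): "region" (420x560 bool, what is visible of it) and "extent" ([centre column, centre row, width, height] as shares, 0 to 1, of the picture: columns of its width, rows of its height, round what is visible of it).
- manip.landmark_of(label, picture): "centre" ([column, row] as shares, 0 to 1, of the picture: columns of its width, rows of its height: a listed point, or the origin of a listed thing).
The state is a dict: "clock": time; "q": joint angles; "qd": joint speeds; "joint_torque": joint torques, N m; "tcp_pos": TCP position; "orientation": TCP orientation; "contact_force": force on the tool from outside, world axes, zero at the start; "torque": the same for the moment, N m; "opening": opening from 0.0 (shut) to 1.0 (fully open); "grasp_force": force on a finger pad.
Only numpy, scipy, OpenCV 4.12 (cv2) and the standard library are available. Lean on these libraries where they do the work, as an engineer would, in place of code of your own. Each camera call takes 0.05 s, during which the arm holds its last target. There are 200 camera calls.

### The job

Lay the turned steel test bar from its rest into the two V saddles of the carrier, so that it lies level with a thick end in each saddle, and let go of it while the carrier is still latched in its dock. Then pinch the carrier's two side catches together, lift the loaded carrier straight up out of the dock, and finish holding it there by the pinched catches, level and about 10 cm above its seat, with the bar still lying in the saddles. Do not disturb the small round specimen mounts that stand about.

Things in the scene. Friction and masses are not known exactly. Their poses are not given: they have to be found in the camera images.
- test_bar: Turned steel test bar like a dumbbell, 110 mm long: thick ends 18 mm across and 22 mm long, between them a 12 mm waist 66 mm long; 0.13 kg. Origin at its middle, x axis along the bar (both ways round are alike). At the start it lies in the bar rest, its axis 26 mm above the bench. Grip it across the waist.
- bar_rest: Fixed rest for the bar: grey base plate 110 x 40 x 6 mm with a V notch post, 12 mm wide along the bar, 42 mm either side of its middle; the posts reach 24 mm above the bench, between them only the 6 mm plate. Origin at the bench under its middle, x along the bar. Behind the work a cabinet 0.28 m high, with knobs reaching forward to x = 0.57, spans y -0.1 to 0.3: travel above it.
- carrier: Carrier, grey, 100 mm long (its x), 34 wide (its y), 64 high, 0.3 kg; origin under its centre, z up. A 12 mm wide 90-degree V saddle at x = +42 and -42 mm: the seated bar's axis runs along the carrier's x, 62 mm above the origin. Halfway between the saddles a black spring catch stands on each long side, top 46 mm above the origin; nothing is higher between the saddles.
- dock: Fixed dock that holds the carrier: base plate 124 x 72 x 8 mm, low aluminium stops up to 22 mm high and a lip on each long side that the catches hook under. Origin at the bench under its middle, x along the carrier. The carrier's underside rests on the plate, 8 mm up, with about 1.2 mm of play sideways; unpinched it lifts only 2 mm.
- catch_left (a joint): Spring catch on the carrier's +y side; 0 m = out and hooked under the dock's lip, 0.007 m = pressed fully in. It slides straight in along the carrier's y axis and springs back; about 4 N to start and 7 N fully in. From about 0.005 m its hook is clear of the lip. Pinch both with about 30 N.
- catch_right (a joint): The same catch on the carrier's -y side, pressed in the other direction.
- catch_left_pad (a point): Centre of the outer face of the left catch's ribbed pad (26 mm long, 20 mm high, upright), 26 mm out from the carrier's middle and 36 mm above its underside; it moves with the catch. The two pads face away from each other, 52 mm apart at rest, 38 mm when pinched.
- catch_right_pad (a point): The same point on the right catch's pad.
- mount_tall: Loose specimen mount, bystander: light cylinder 25 mm across, 21 mm high. Origin at the centre of its underside.
- mount_wide: Loose specimen mount, bystander: dark disc 30 mm across, 16 mm high. Origin at the centre of its underside.
- mount_mid: Loose specimen mount, bystander: dark cylinder 30 mm across, 19 mm high. Origin at the centre of its underside.
There are look-alikes about, which are no part of the job. Leave any blue look-alike of the carrier alone.

How it is judged:
On the way, in this order (a step that is already met when the one before it is completed fails the run):
1. the bar lies level in both saddles, let go, the carrier still latched in its dock (x of test_bar in the frame of carrier between -0.01 and 0.01 m and y of test_bar in the frame of carrier between -0.004 and 0.004 m and z of test_bar in the frame of carrier between 0.059 and 0.065 m and angle between the x axis of test_bar and the x axis of carrier, either way round below 0.08 rad and z of carrier in the frame of dock below 0.013 m and horizontal distance between carrier and dock below 0.008 m and contact force between the fingers and test_bar below 0.2 N and linear speed of test_bar below 0.03 m/s), for 0.2 s.
2. both catches are pinched in while the carrier still sits in its dock (z of carrier in the frame of dock below 0.013 m and horizontal distance between carrier and dock below 0.008 m and value of joint each of catch_left, catch_right above 0.004 m and contact force between the fingers and carrier above 2 N), for 0.1 s.
At the end, for the whole second after the job is handed in: Carrier held by both catches (each in over 4 mm), over 60 mm above its seat, within 80 mm sideways of the dock, tilt under 0.2 rad, still, off the dock; bar in both saddles (10 mm along, 4 mm across, 3 mm in height, 0.08 rad), not touched by the fingers (x of test_bar in the frame of carrier between -0.01 and 0.01 m and y of test_bar in the frame of carrier between -0.004 and 0.004 m and z of test_bar in the frame of carrier between 0.059 and 0.065 m and angle between the x axis of test_bar and the x axis of carrier, either way round below 0.08 rad and value of joint each of catch_left, catch_right above 0.004 m and contact force between the fingers and carrier above 2 N and z of carrier in the frame of dock above 0.068 m and horizontal distance between carrier and dock below 0.08 m and angle between carrier's own z axis and vertical below 0.2 rad and contact force between carrier and dock below 0.1 N and contact force between the fingers and test_bar below 0.3 N and linear speed of carrier below 0.03 m/s); the arm keeps its last pose, push and grip.
It fails at once if a specimen mount is moved more than 30 mm (distance of any of mount_tall, mount_wide, mount_mid from where it was at the start of the episode above 0.03 m).
It also fails if it takes over 64 s, if anything falls off the work surface, if the arm or the gripper's body presses on something with over 40 N, if the wrist force passes 120 N, or if a joint passes its speed limit or range.

## Working session

There is one attempt and no reset: what is moved stays moved. The work goes in short steps, Python scripts to look and compute and a tool call to move; the robot and the scene stay as the last step left them, time stands still between calls to the robot, and variables do not carry over. Pictures are saved under pics/ and viewed, at most 10 in all, crops included, and the job is handed in when it is done.

Besides the shell and the picture viewer there is one more tool, called by a JSON object that holds its "op" and its "data". step_arm: Moves the arm, as the interface text tells. Shifts and turns lie within -1 to 1; 1 stands for 200 mm of shift or 2 rad of turn. Its arguments: {"type":"object","properties":{"steps":{"type":"array","items":{"type":"array"}},"grip_force":{"type":"number"}},"required":["steps"]}

```bash
mkdir -p pics
cat > h.py <<'E'
import numpy as np, cv2
from plant import manip
def world(pic,c,r,z=None):
    """pixel -> world by depth"""
    K=pic["K"];E=np.array(pic["extrinsics"]);c=np.asarray(c,float);r=np.asarray(r,float)
    d=pic["z_map"][np.clip(r.round().astype(int),0,419),np.clip(c.round().astype(int),0,559)] 
    X=np.stack([(c-K[0,2])/K[0,0]*d,-(r-K[1,2])/K[1,1]*d,-d],-1)
    return (X-E[:3,3])@E[:3,:3]
def ray(pic,c,r):
    K=pic["K"];E=np.array(pic["extrinsics"])
    v=np.array([(c-K[0,2])/K[0,0],-(r-K[1,2])/K[1,1],-1.])@E[:3,:3]
    return -E[:3,3]@E[:3,:3], v
def at_z(pic,c,r,z):
    o,v=ray(pic,c,r); return o+v*(z-o[2])/v[2]
def proj(pic,p):
    K=pic["K"];E=np.array(pic["extrinsics"]);x=E[:3,:3]@p+E[:3,3]
    return K[0,2]+K[0,0]*x[0]/-x[2],K[1,2]+K[1,1]*-x[1]/-x[2]
def tri(p1,a,p2,b):
    o1,v1=ray(p1,*a);o2,v2=ray(p2,*b)
    s=np.linalg.lstsq(np.stack([v1,-v2],1),o2-o1,rcond=None)[0]
    q1=o1+s[0]*v1;q2=o2+s[1]*v2
    return (q1+q2)/2,np.linalg.norm(q1-q2)
E
cat > a.py <<'E'
from h import *
np.set_printoptions(precision=4,suppress=True)
s=manip.sense();print(s)
P={n:manip.snapshot(n) for n in("scene","top")}
for n,p in P.items():
    cv2.imwrite(f"pics/{n}0.png",p["img"]);print(n,[k for k in p if k not in("img","z_map")],p["K"],p["extrinsics"])
    for l in "test_bar bar_rest carrier dock catch_left_pad catch_right_pad mount_tall mount_wide mount_mid".split():
        for d in manip.landmark_of(l,p)[:4]:
            c,r=d["centre"][0]*560,d["centre"][1]*420
            print(l,round(d["p"],2),round(c),round(r),world(p,c,r))
E
python3 a.py
```

```text
{'clock': 0.0, 'q': array([-1.2919,  0.4695, -0.0486,  1.5337,  0.0241,  1.141 , -0.0823]), 'qd': array([ 0.0005,  0.0004,  0.0018,  0.0008,  0.0011, -0.0002,  0.0024]), 'joint_torque': array([  0.0008, -51.0306,  -0.0467, -23.7713,   0.0105,   0.0075,
        -0.    ]), 'tcp_pos': array([0.2043, 0.6427, 0.2412]), 'orientation': array([-3.1396,  0.0001,  2.8339]), 'contact_force': array([1.2319, 0.0795, 0.374 ]), 'torque': array([-0.0236, -0.0185, -0.0334]), 'grasp_force': 0.0, 'opening': 1.0023007471572414}
scene ['K', 'extrinsics', 'shot'] [[384.9216   0.     282.3857]
 [  0.     384.9216 205.7751]
 [  0.       0.       1.    ]] [[ 0.9051 -0.4251 -0.0096 -0.5706]
 [ 0.2448  0.5023  0.8294 -0.1945]
 [-0.3477 -0.753   0.5586 -0.7894]
 [ 0.      0.      0.      1.    ]]
test_bar 0.6 190 178 [0.4674 0.3288 0.001 ]
bar_rest 0.67 190 186 [0.4547 0.2702 0.0081]
carrier 0.72 402 270 [ 0.7781 -0.2946  0.0152]
carrier 0.59 266 322 [ 0.4523 -0.3128  0.0404]
catch_left_pad 0.65 258 301 [ 0.453  -0.2721  0.0537]
catch_left_pad 0.51 409 264 [ 0.7829 -0.3039  0.0392]
catch_left_pad 0.34 221 262 [
[... 521 characters left out ...]
0.0638  0.0196  0.9978 -1.4453]
 [ 0.      0.      0.      1.    ]]
test_bar 0.55 177 254 [0.4733 0.2765 0.0268]
bar_rest 0.71 181 253 [0.4758 0.2685 0.0074]
carrier 0.8 364 254 [ 0.4633 -0.2818  0.0376]
carrier 0.68 359 145 [ 0.7956 -0.2801  0.0277]
dock 0.78 363 254 [ 0.4652 -0.281   0.0307]
dock 0.31 274 261 [ 0.4469 -0.0123  0.0265]
catch_left_pad 0.59 366 148 [ 0.7837 -0.2955  0.0474]
catch_left_pad 0.52 360 255 [ 0.4618 -0.2711  0.0335]
catch_right_pad 0.58 372 252 [ 0.4699 -0.3023  0.0535]
catch_right_pad 0.5 352 139 [ 0.8134 -0.2547  0.0406]
mount_tall 0.58 272 256 [ 0.4631 -0.0081  0.0179]
mount_wide 0.54 300 265 [ 0.4324 -0.0929  0.0176]
mount_mid 0.5 243 233 [0.5323 0.0783 0.0191]
```

Run:
```python
import cv2
t=cv2.imread("pics/top0.png");s=cv2.imread("pics/scene0.png")
cv2.imwrite("pics/both.png",cv2.resize(t,(800,600)))
a=cv2.resize(t[190:310,320:410],None,fx=4,fy=4,interpolation=2)
b=cv2.resize(s[260:380,210:330],None,fx=4,fy=4,interpolation=2)
import numpy as np
cv2.imwrite("pics/crop.png",np.hstack([a[:480],b[:480,:440]]))
```

```text
(no output)
```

View pics/both.png

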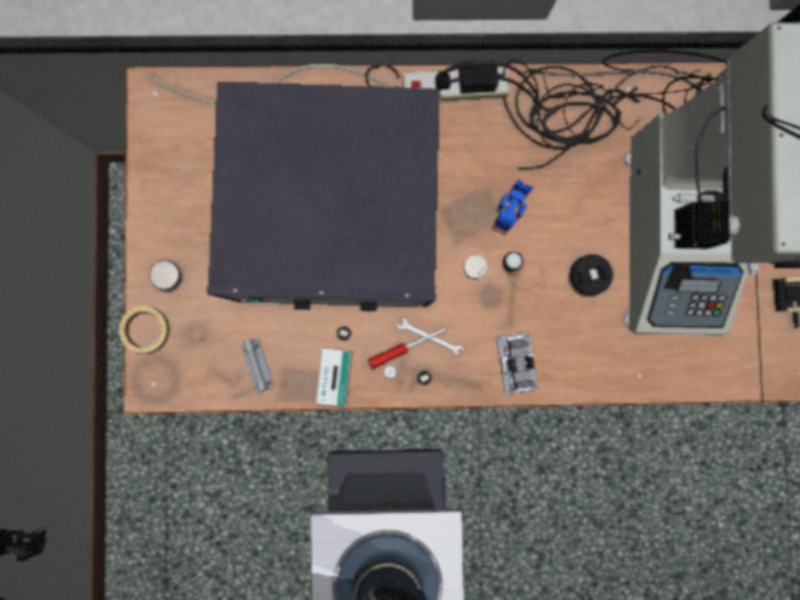

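View pics/crop.png

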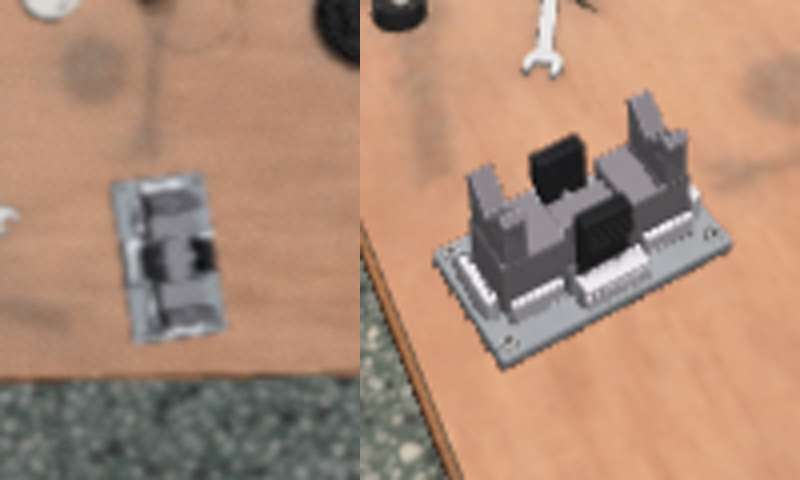

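View pics/scene0.png

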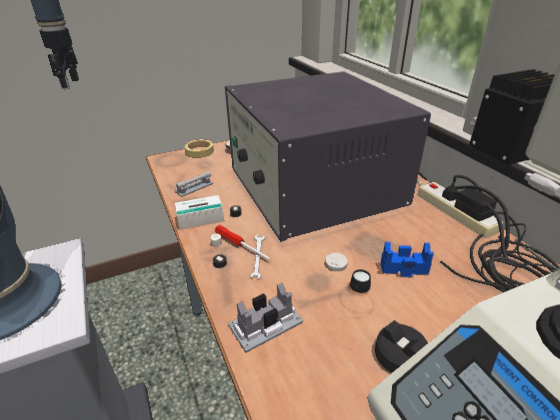

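Candidates seen in the top picture (560 px): the rest and bar are at (180,254). The grey carrier and dock are at (362,254). The blue look-alike at (359,145) is rejected, since the crop shows grey parts in an aluminium dock with black catches at the (362,254) spot. The mounts are near (241,233), (272,260) and (297,264), and the other discs at (332,186) and (359,183) are also to be avoided. Next I measure the poses precisely.

```bash
cat > b.py <<'E'
from h import *
np.set_printoptions(precision=4,suppress=True)
def rect(pts):
    (c,(w,h),a)=cv2.minAreaRect((pts*1000).astype(np.float32))
    if w<h:w,h,a=h,w,a+90
    return np.array(c)/1000,w,h,(a+90)%180-90
top=manip.snapshot("top");sc=manip.snapshot("scene")
for n,p in(("top",top),("scene",sc)):
  for l in("test_bar","bar_rest","carrier","dock"):
    for m in manip.masks_of(l,p)[:3]:
        r,c=np.nonzero(m["region"])
        if len(r)<20: continue
        W=world(p,c,r); e=np.array(m["extent"])*[560,420,560,420]
        print(n,l,round(m["p"],2),len(r),e.round(),"med",np.median(W,0),"z90 %.4f"%np.percentile(W[:,2],95),end=" ")
        if n=="top":
            z={"test_bar":.026,"bar_rest":.006,"carrier":.05,"dock":.008}[l]
            # silhouette outline back-projected at z
            cn=max(cv2.findContours(m["region"].astype(np.uint8),cv2.RETR_EXTERNAL,cv2.CHAIN_APPROX_NONE)[0],key=len)[:,0]
            print("rect",rect(np.array([at_z(p,*q,z)[:2] for q in cn])))
        else: print()
# own silhouette by upsampled saturation
for name,(x0,x1,y0,y1),z in(("dockplate",(335,392,225,285),.008),("rest",(160,200,228,282),.006)):
    im=cv2.resize(top["img"][y0:y1,x0:x1],None,fx=8,fy=8,interpolation=cv2.INTER_CUBIC)
    lab=cv2.cvtColor(im,cv2.COLOR_BGR2LAB).astype(int); v=(lab[...,1]-128)+(lab[...,2]-128)
    t,_=cv2.threshold(np.clip(v,0,255).astype(np.uint8),0,255,cv2.THRESH_OTSU)
    b=(v<t).astype(np.uint8)
    cn=max(cv2.findContours(b,cv2.RETR_EXTERNAL,cv2.CHAIN_APPROX_NONE)[0],key=cv2.contourArea)[:,0]
    pts=np.array([at_z(top,(u+.5)/8-.5+x0,(w+.5)/8-.5+y0,z)[:2] for u,w in cn]);print(name,t,rect(pts),"area",cv2.contourArea(cn)/64)
np.savez("top.npz",**{k:np.array(v) for k,v in top.items()});np.savez("sc.npz",**{k:np.array(v) for k,v in sc.items()})
im=[cv2.resize(top["img"][228:282,150:210],(480,432),interpolation=2),]
s=cv2.resize(sc["img"][165:200,165:225],(720,420),interpolation=2)
cv2.imwrite("pics/rest.png",np.hstack([cv2.resize(im[0],(390,420)),cv2.resize(s,(410,240)) if 0 else cv2.copyMakeBorder(cv2.resize(s,(410,240)),0,180,0,0,0)]))
E
python3 b.py
```

```text
top test_bar 0.65 130 [181. 258.  13.  35.] med [0.456  0.2675 0.0331] z90 0.0394 rect (array([0.4687, 0.2721]), 103.18144989013672, 16.885986328125, 18.156841278076172)
top bar_rest 0.57 314 [180. 254.  20.  36.] med [0.4726 0.2682 0.007 ] z90 0.0254 rect (array([0.4718, 0.2608]), 108.59807586669922, 18.859704971313477, 16.798904418945312)
top carrier 0.86 469 [362. 142.  24.  33.] med [ 0.8018 -0.2785  0.0356] z90 0.0629 rect (array([ 0.7967, -0.2742]), 106.625732421875, 51.134647369384766, -27.731407165527344)
top carrier 0.84 474 [366. 255.  20.  37.] med [ 0.4621 -0.282   0.0425] z90 0.0685 rect (array([ 0.4631, -0.2838]), 97.34453582763672, 53.183143615722656, 6.127749919891357)
top dock 0.91 450 [365. 255.  32.  45.] med [ 0.4513 -0.2634  0.0098] z90 0.0267 rect (array([ 0.4633, -0.2824]), 124.21308898925781, 75.62017059326172, 8.542210578918457)
scene test_bar 0.58 209 [192. 179.  34.  18.] med [0.4688 0.268  0.031 ] z90 0.0369 
scene bar_rest 0.69 281 [193. 185.  38.  20.] med [0.4634 0.2613 0.0084] z90 0.0227 
scene carrier 0.83 1547 [266. 309.  53.  46.] med [ 0.4571 -0.2962  0.0444] z90 0.0706 
scene carrier 0.81 1282 [407. 261.  55.  35.] med [ 0.7908 -0.2875  0.0349] z90 0.0602 
scene dock 0.89 996 [264. 332.  74.  44.] med [ 0.445  -0.3134  0.0109] z90 0.0237 
dockplate 16.0 (array([ 0.4639, -0.2817]), 125.54652404785156, 74.49136352539062, 7.109764099121094) area 965.6484375
rest 14.0 (array([0.4701, 0.2733]), 115.08234405517578, 42.817787170410156, 16.799924850463867) area 495.0859375
```

View pics/rest.png

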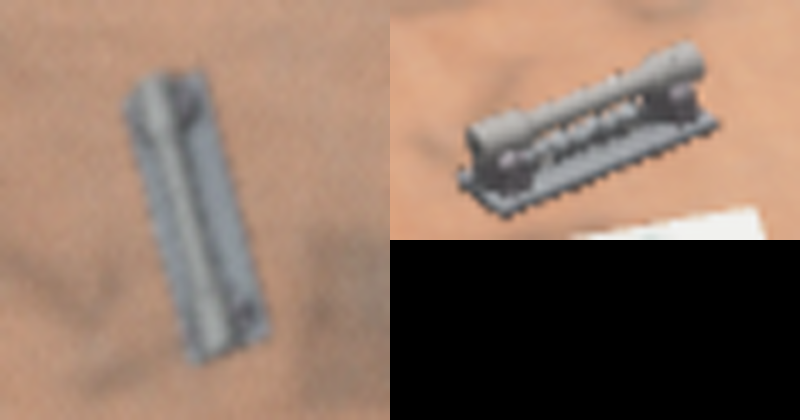

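```bash
cat > c.py <<'E'
from h import *
from scipy.optimize import minimize
from scipy.spatial import ConvexHull
np.set_printoptions(precision=4,suppress=True)
S=6
def box(cx,cy,z0,z1,lx,ly): return np.array([[cx+a*lx/2,cy+b*ly/2,z] for a in(-1,1) for b in(-1,1) for z in(z0,z1)])
dock=[box(0,0,0,8,124,72),box(0,0,8,34,100,34),box(42,0,8,72,12,34),box(-42,0,8,72,12,34),box(0,0,34,54,26,52)]
rest=[box(0,0,0,6,110,40),box(42,0,6,22,12,30),box(-42,0,6,22,12,30)]
t=np.linspace(0,2*np.pi,16)
def cyl(x0,x1,r,z=26): return np.concatenate([np.stack([0*t+x,r*np.cos(t),z+r*np.sin(t)],1) for x in(x0,x1)])
rest+=[cyl(-55,-33,9),cyl(33,55,9),cyl(-33,33,6)]
P={n:dict(np.load(f)) for n,f in(("top","top.npz"),("scene","sc.npz"))}
def mask(p,win):
    x0,x1,y0,y1=win
    im=cv2.resize(p["img"][y0:y1,x0:x1],None,fx=S,fy=S,interpolation=cv2.INTER_CUBIC)
    lab=cv2.cvtColor(im,cv2.COLOR_BGR2LAB).astype(int);v=np.clip(lab[...,1]+lab[...,2]-256,0,255).astype(np.uint8)
    b=cv2.threshold(v,0,1,cv2.THRESH_BINARY_INV|cv2.THRESH_OTSU)[1]
    n,l,st,_=cv2.connectedComponentsWithStats(b);return (l==1+np.argmax(st[1:,4])).astype(np.uint8)
def render(p,win,model,q,sh):
    x0,x1,y0,y1=win;im=np.zeros(sh,np.uint8);c,s=np.cos(q[2]),np.sin(q[2])
    R=np.array([[c,-s,0],[s,c,0],[0,0,1]]);dz=q[3]/1000 if len(q)>3 else 0
    for B in model:
        W=B/1000@R.T+[q[0],q[1],dz]
        uv=np.array([proj(p,w) for w in W]);uv=((uv-[x0,y0]+.5)*S-.5)
        cv2.fillConvexPoly(im,cv2.convexHull((uv*16).round().astype(np.int32)),1,shift=4)
    return im
def fit(views,model,q0):
    M=[(P[n],w,mask(P[n],w)) for n,w in views]
    def cost(d):
        q=np.array(q0)+np.array(d)*[.001,.001,.01]
        k=0
        for p,w,m in M:
            r=render(p,w,model,q,m.shape);k+=1-(r&m).sum()/(r|m).sum()
        return k/len(M)
    r=minimize(cost,np.zeros(3),method="Nelder-Mead",options=dict(initial_simplex=[[0,0,0],[4,0,0],[0,4,0],[0,0,6]],maxiter=150))
    q=np.array(q0)+r.x*[.001,.001,.01];return q,np.degrees(q[2]),r.fun
wd=[("top",(335,392,225,285)),("scene",(222,305,275,352))];wr=[("top",(160,200,228,282)),("scene",(168,220,166,195))]
if __name__=="__main__":
  for nm,v,m,q in(("dock",wd,dock,(.464,-.282,.13)),("rest",wr,rest,(.470,.273,.3))):
    for vv in([v[0]],[v[1]],v): print(nm,[a[0] for a in vv],fit(vv,m,q))
E
python3 c.py
```

```text
dock ['top'] (array([ 0.4637, -0.2823,  0.1241]), np.float64(7.11246630209167), np.float64(0.018267267183260105))
dock ['scene'] (array([ 0.4606, -0.284 ,  0.1265]), np.float64(7.247159070391799), np.float64(0.05851190476190471))
dock ['top', 'scene'] (array([ 0.4623, -0.2829,  0.129 ]), np.float64(7.39162753564407), np.float64(0.06220894358910334))
rest ['top'] (array([0.4685, 0.2729, 0.2941]), np.float64(16.850050913050904), np.float64(0.02671714440237971))
rest ['scene'] (array([0.4655, 0.2725, 0.3042]), np.float64(17.428619385142607), np.float64(0.0422020381036774))
rest ['top', 'scene'] (array([0.4677, 0.2729, 0.2979]), np.float64(17.06726073522264), np.float64(0.046469535973655496))
```

```bash
cat > g.py <<'E'
import sys
from h import *
from scipy.spatial.transform import Rotation as R
np.set_printoptions(precision=4,suppress=True)
x,y,z,yaw=map(float,sys.argv[1:5])
s=manip.sense();C=R.from_euler("xyz",s["orientation"])
T=R.from_euler("xyz",[np.pi,0,yaw])
print("q",s["q"],"F",s["contact_force"],"op",s["opening"],"t",s["clock"],"pos",s["tcp_pos"],s["orientation"])
print("turn/2",(C.inv()*T).as_rotvec()/2,"shift/.2",C.inv().apply(np.array([x,y,z])-s["tcp_pos"])/.2)
E
python3 g.py .467 .2727 .12 .297
```

```text
q [-1.2919  0.4686 -0.0486  1.5325  0.0241  1.141  -0.0823] F [-0.0042  0.0573  0.502 ] op 0.998766605790106 t 1.5 pos [0.2045 0.6433 0.2423] [ 3.1415 -0.      2.8338]
turn/2 [-0.     -0.      1.2684] shift/.2 [-1.8124 -1.3683  0.6115]
```

{"op": "step_arm", "data": {"steps": [[[0, 0, 0.62], [-0.9, -0.68, 0], 1], [[0, 0, 0.62], [-0.9, -0.68, 0], 1], [[0, 0, 0.62], [-0.9, -0.68, 0], 1], [[0, 0, 0.62], [-0.9, -0.68, 0], 1], [[0, 0, 0.62], [-0.9, -0.68, 0], 1], [[0, 0, 0.62], [-0.9, -0.68, 0], 1], [[0, 0, 0.62], [-0.9, -0.68, 0], 1], [[0, 0, 0.62], [-0.9, -0.68, 0], 1], [[0, 0, 0.62], [-0.9, -0.68, 0], 1], [[0, 0, 0.62], [-0.9, -0.68, 0], 1], [[0, 0, 0.62], [-0.9, -0.68, 0], 1], [[0, 0, 0.62], [-0.9, -0.68, 0], 1]]}}

```text
clock: 2.5
tcp_pos: [0.3347, 0.4593, 0.2424]
orientation: [3.141, -0.0, 1.597]
contact_force: [-0.5, -0.4, -0.5]
opening: 0.998
grasp_force: 0.0
```

```bash
python3 g.py .467 .2727 .12 .297
```

```text
q [-1.206   0.2949  0.238   1.8042 -0.079   1.0514 -0.9124] F [-0.5473 -0.4356 -0.4673] op 0.9978358511747418 t 2.5 pos [0.3347 0.4593 0.2424] [ 3.1415 -0.0002  1.597 ]
turn/2 [-0.     -0.0001  0.65  ] shift/.2 [-0.95    0.6369  0.612 ]
```

{"op": "step_arm", "data": {"steps": [[[0, 0, 0.65], [-0.95, 0.637, 0], 1], [[0, 0, 0.65], [-0.95, 0.637, 0], 1], [[0, 0, 0.65], [-0.95, 0.637, 0], 1], [[0, 0, 0.65], [-0.95, 0.637, 0], 1], [[0, 0, 0.65], [-0.95, 0.637, 0], 1], [[0, 0, 0.65], [-0.95, 0.637, 0], 1], [[0, 0, 0.65], [-0.95, 0.637, 0.6], 1], [[0, 0, 0.65], [-0.95, 0.637, 0.6], 1], [[0, 0, 0.65], [-0.95, 0.637, 0.6], 1], [[0, 0, 0.65], [-0.95, 0.637, 0.6], 1], [[0, 0, 0.65], [-0.95, 0.637, 0.6], 1], [[0, 0, 0.65], [-0.95, 0.637, 0.6], 1]]}}

```text
clock: 3.5
tcp_pos: [0.4663, 0.2721, 0.1214]
orientation: [3.141, 0.001, 0.296]
contact_force: [0.4, -0.7, 0.9]
opening: 0.999
grasp_force: 0.0
```

```bash
python3 g.py .467 .2727 .023 .297
python3 - <<'E'
from h import *
s=manip.snapshot("scene");t=manip.snapshot("top")
for p in(s,t): print(proj(p,manip.sense()["tcp_pos"]))
cv2.imwrite("pics/ap.png",np.hstack([cv2.resize(s["img"][110:210,150:240],(400,444),interpolation=2),cv2.resize(t["img"][205:305,140:230],(400,444),interpolation=2)]))
E
```

```text
q [-1.03    0.4323  0.544   1.9978 -0.3081  0.7936 -1.5829] F [ 0.4065 -0.7369  0.8608] op 0.9988815947538339 t 3.5 pos [0.4663 0.2721 0.1214] [3.1405 0.0014 0.2957]
turn/2 [ 0.0005  0.0007 -0.0007] shift/.2 [ 0.0051 -0.0025  0.492 ]
(np.float64(188.61861575357528), np.float64(149.87519179065652))
(np.float64(171.9544096189777), np.float64(257.6128978245255))
```

View pics/ap.png

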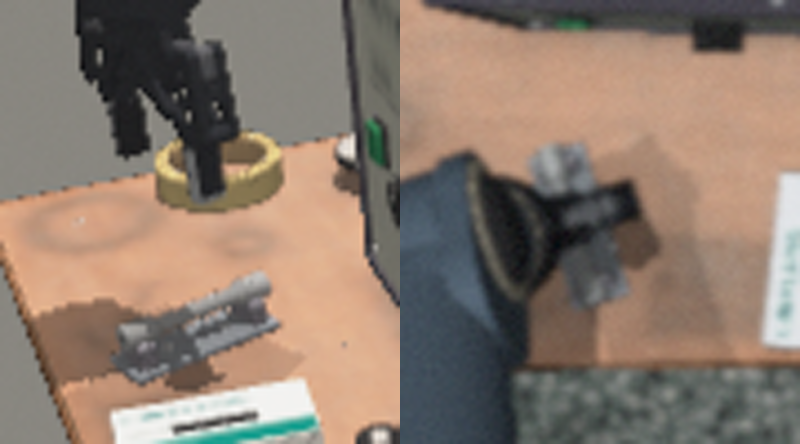

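The gripper is centred over the bar waist (scene crop: bar around (190,190)), with the jaws across it. Going down and closing.

{"op": "step_arm", "data": {"steps": [[[0, 0, 0], [0.003, -0.002, 0.2], 1], [[0, 0, 0], [0.003, -0.002, 0.35], 1], [[0, 0, 0], [0.003, -0.002, 0.45], 1], [[0, 0, 0], [0.003, -0.002, 0.49], 1], [[0, 0, 0], [0.003, -0.002, 0.49], 1], [[0, 0, 0], [0.003, -0.002, 0.49], 0.4], [[0, 0, 0], [0.003, -0.002, 0.49], 0.4], [[0, 0, 0], [0.003, -0.002, 0.49], 0.4], [[0, 0, 0], [0.003, -0.002, 0.49], 0.4]], "grip_force": 30}}

```text
clock: 4.35
tcp_pos: [0.4677, 0.2733, 0.0256]
orientation: [-3.14, -0.002, 0.294]
contact_force: [-0.2, -0.2, -0.7]
opening: 0.45
grasp_force: 0.0
```

{"op": "step_arm", "data": {"steps": [[[0, 0, 0], [0, 0, 0], 0], [[0, 0, 0], [0, 0, 0], 0], [[0, 0, 0], [0, 0, 0], 0], [[0, 0, 0], [0, 0, 0], 0], [[0, 0, 0], [0, 0, 0], 0], [[0, 0, 0], [0, 0, 0], 0], [[0, 0, 0], [0, 0, 0], 0]]}}

```text
clock: 4.93
tcp_pos: [0.468, 0.2706, 0.025]
orientation: [3.14, -0.001, 0.293]
contact_force: [0.6, -5.7, 5.8]
opening: 0.128
grasp_force: 31.1
```

{"op": "step_arm", "data": {"steps": [[[0, 0, 0], [0, 0, -0.05], 0], [[0, 0, 0], [0, 0, -0.15], 0], [[0, 0, 0], [0, 0, -0.3], 0], [[0, 0, 0], [0, 0, -0.5], 0], [[0, 0, 0], [0, 0, -0.7], 0], [[0, 0, 0], [0, 0, -0.7], 0], [[0, 0, 0], [0, 0, -0.7], 0]]}}

```text
clock: 5.52
tcp_pos: [0.468, 0.2742, 0.1671]
orientation: [-3.138, -0.005, 0.295]
contact_force: [-0.9, -0.3, -0.7]
opening: 0.123
grasp_force: 30.5
```

```bash
python3 g.py .4635 -.285 .16 .126
python3 - <<'E'
from h import *
s=manip.snapshot("scene");t=manip.snapshot("top")
tc=manip.sense()["tcp_pos"];u,v=map(int,proj(s,tc));print(u,v)
for m in manip.masks_of("test_bar",s)[:2]:
    r,c=np.nonzero(m["region"]);e=np.array(m["extent"])*[560,420,560,420];print(m["p"],e,np.median(world(s,c,r),0))
a=cv2.resize(s["img"][v-50:v+50,u-45:u+45],(400,444),interpolation=2);u,v=map(int,proj(t,tc))
cv2.imwrite("pics/lift.png",np.hstack([a,cv2.resize(t["img"][v-50:v+50,u-45:u+45],(400,444),interpolation=2)]))
E
```

```text
q [-1.0691  0.3699  0.5855  1.9603 -0.2651  0.8804 -1.6215] F [-0.8594 -0.2826 -0.7274] op 0.12315663886986539 t 5.5167 pos [0.468  0.2742 0.1671] [-3.1382 -0.0051  0.2947]
turn/2 [-0.0019 -0.0024  0.0843] shift/.2 [-0.8334  2.669   0.022 ]
186 136
0.53 [185.36  133.644  36.12   17.514] [0.45426098 0.26638184 0.17266185]
```

View pics/lift.png

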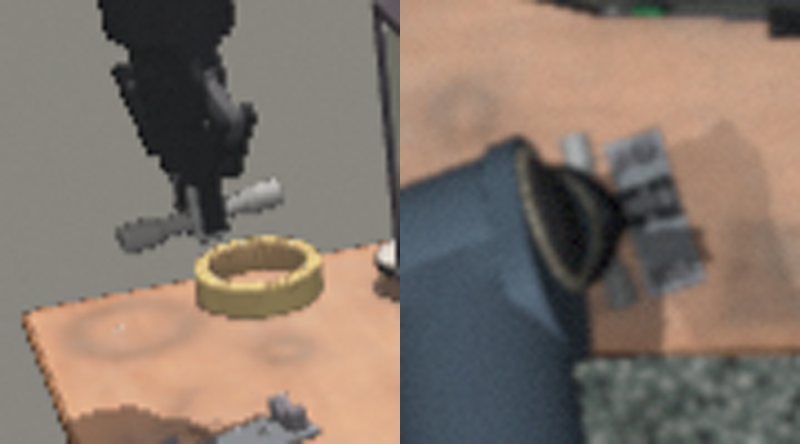

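The bar is gripped mid-waist and hangs level (scene (185,134)). Carrying it over to the dock.

{"op": "step_arm", "data": {"steps": [[[0, 0, 0.084], [-0.06, 0.15, -0.03], 0], [[0, 0, 0.084], [-0.12, 0.35, -0.06], 0], [[0, 0, 0.084], [-0.18, 0.55, -0.08], 0], [[0, 0, 0.084], [-0.24, 0.75, -0.08], 0], [[0, 0, 0.084], [-0.3, 0.95, -0.08], 0], [[0, 0, 0.084], [-0.3, 0.95, -0.08], 0]]}}

```text
clock: 6.17
tcp_pos: [0.4629, 0.0648, 0.1794]
orientation: [3.138, 0.003, 0.113]
contact_force: [0.7, 0.8, -1.2]
opening: 0.129
grasp_force: 30.5
```

```bash
python3 g.py .463 -.2855 .16 .126
```

```text
q [-0.8511  0.2418  0.73    2.109  -0.2073  0.865  -1.457 ] F [ 0.746   0.7918 -1.1587] op 0.12926451366752476 t 6.1667 pos [0.4629 0.0648 0.1794] [3.1385 0.0033 0.1134]
turn/2 [ 0.0015  0.0017 -0.0063] shift/.2 [-0.1974  1.7398  0.1031]
```

{"op": "step_arm", "data": {"steps": [[[0, 0, 0], [-0.03, 0.18, 0], 0], [[0, 0, 0], [-0.05, 0.38, 0], 0], [[0, 0, 0], [-0.07, 0.58, 0], 0], [[0, 0, 0], [-0.09, 0.78, 0], 0], [[0, 0, 0], [-0.1, 0.95, 0], 0], [[0, 0, 0], [-0.1, 0.95, 0], 0], [[0, 0, 0], [-0.1, 0.95, 0], 0], [[0, 0, 0], [-0.1, 0.95, 0], 0]]}}

```text
clock: 6.83
tcp_pos: [0.4679, -0.1167, 0.1791]
orientation: [-3.141, 0.003, 0.126]
contact_force: [-0.3, -0.4, -1.8]
opening: 0.127
grasp_force: 30.5
```

```bash
python3 g.py .463 -.2855 .12 .126
```

```text
q [-0.4965  0.2822  0.7868  2.0805 -0.2586  0.8787 -1.0071] F [-0.2822 -0.4451 -1.7722] op 0.12728846645987224 t 6.8333 pos [ 0.4679 -0.1167  0.1791] [-3.1408  0.0027  0.1258]
turn/2 [-0.0004  0.0014 -0.0001] shift/.2 [-0.1294  0.8345  0.2953]
```

{"op": "step_arm", "data": {"steps": [[[0, 0, 0], [-0.03, 0.2, 0], 0], [[0, 0, 0], [-0.06, 0.4, 0], 0], [[0, 0, 0], [-0.1, 0.6, 0], 0], [[0, 0, 0], [-0.13, 0.76, 0], 0], [[0, 0, 0], [-0.13, 0.83, 0.1], 0], [[0, 0, 0], [-0.13, 0.83, 0.2], 0], [[0, 0, 0], [-0.13, 0.83, 0.3], 0], [[0, 0, 0], [-0.13, 0.83, 0.3], 0], [[0, 0, 0], [-0.13, 0.83, 0.3], 0], [[0, 0, 0], [-0.13, 0.83, 0.3], 0]]}}

```text
clock: 7.67
tcp_pos: [0.4645, -0.2845, 0.1207]
orientation: [-3.142, -0.0, 0.128]
contact_force: [1.0, 0.7, -0.4]
opening: 0.125
grasp_force: 30.5
```

```bash
python3 g.py .463 -.2855 .085 .126
python3 - <<'E'
from h import *
s=manip.snapshot("scene");t=manip.snapshot("top")
u,v=map(int,proj(s,np.array([.463,-.285,.09])));print(u,v)
a=cv2.resize(s["img"][v-60:v+60,u-50:u+50],(400,480),interpolation=2);u,v=map(int,proj(t,np.array([.463,-.285,.09])));print(u,v)
cv2.imwrite("pics/over.png",np.hstack([a,cv2.resize(t["img"][v-60:v+60,u-50:u+50],(400,480),interpolation=2)]))
E
```

```text
q [-0.0781  0.4814  0.724   1.995  -0.4327  0.8215 -0.5515] F [ 0.9659  0.7254 -0.3724] op 0.12531498865571716 t 7.6667 pos [ 0.4645 -0.2845  0.1207] [-3.1416 -0.0004  0.128 ]
turn/2 [-0.     -0.0002  0.001 ] shift/.2 [-0.0083  0.0039  0.1786]
264 289
368 255
```

View pics/over.png

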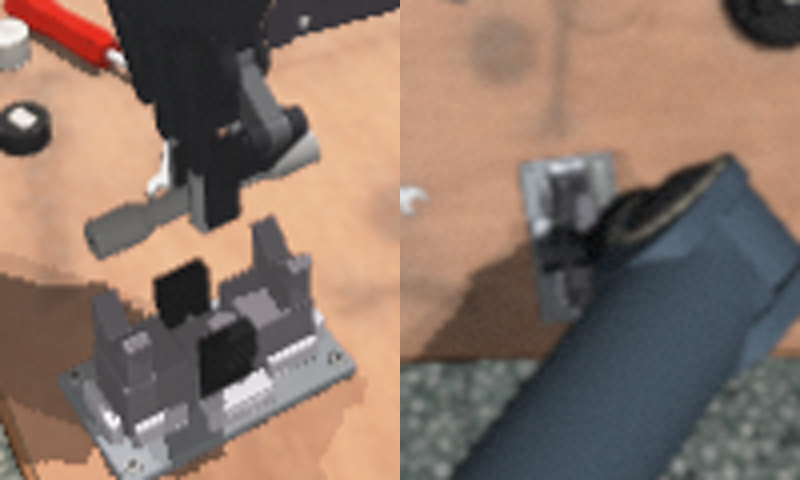

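{"op": "step_arm", "data": {"steps": [[[0, 0, 0], [-0.006, 0.004, 0.08], 0], [[0, 0, 0], [-0.006, 0.004, 0.15], 0], [[0, 0, 0], [-0.006, 0.004, 0.2], 0], [[0, 0, 0], [-0.006, 0.004, 0.22], 0], [[0, 0, 0], [-0.006, 0.004, 0.22], 0], [[0, 0, 0], [-0.006, 0.004, 0.22], 0], [[0, 0, 0], [-0.006, 0.004, 0.22], 0]]}}

```text
clock: 8.35
tcp_pos: [0.4631, -0.2868, 0.077]
orientation: [3.141, -0.001, 0.126]
contact_force: [0.1, -0.2, -1.7]
opening: 0.122
grasp_force: 30.5
```

```bash
python3 g.py .463 -.2855 .069 .126
python3 - <<'E'
from h import *
s=manip.snapshot("scene")
u,v=map(int,proj(s,np.array([.463,-.285,.06])));print(u,v)
cv2.imwrite("pics/low.png",cv2.resize(s["img"][v-45:v+45,u-50:u+50],(800,600),interpolation=2))
E
```

```text
q [-0.0277  0.544   0.6697  2.0227 -0.4979  0.7384 -0.4955] F [ 0.117  -0.1796 -1.7368] op 0.12154650808609506 t 8.35 pos [ 0.4631 -0.2868  0.077 ] [ 3.1408 -0.0013  0.1258]
turn/2 [ 0.0004 -0.0006 -0.0001] shift/.2 [ 0.0005 -0.0065  0.0401]
265 301
```

View pics/low.png

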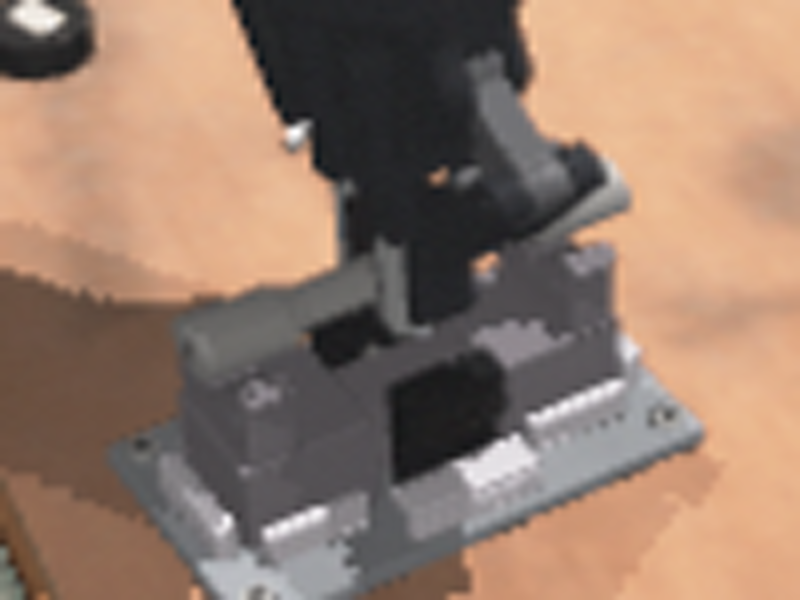

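The bar is over both saddles, with about 8 mm still to go. Lowering it gently.

{"op": "step_arm", "data": {"steps": [[[0, 0, 0], [0, -0.006, 0.015], 0], [[0, 0, 0], [0, -0.006, 0.03], 0], [[0, 0, 0], [0, -0.006, 0.03], 0], [[0, 0, 0], [0, -0.006, 0.03], 0], [[0, 0, 0], [0, -0.006, 0.03], 0]]}}

```text
clock: 8.82
tcp_pos: [0.4624, -0.2852, 0.0702]
orientation: [-3.142, 0.0, 0.126]
contact_force: [-0.3, 0.6, -1.9]
opening: 0.127
grasp_force: 30.5
```

{"op": "step_arm", "data": {"steps": [[[0, 0, 0], [0, 0, 0.01], 0], [[0, 0, 0], [0, 0, 0.01], 0], [[0, 0, 0], [0, 0, 0.01], 0], [[0, 0, 0], [0, 0, 0.01], 0]]}}

```text
clock: 9.15
tcp_pos: [0.4626, -0.2852, 0.069]
orientation: [-3.141, -0.001, 0.125]
contact_force: [-1.3, 2.4, 6.0]
opening: 0.126
grasp_force: 31.2
```

{"op": "step_arm", "data": {"steps": [[[0, 0, 0], [0, 0, 0], 0.2], [[0, 0, 0], [0, 0, 0], 0.3], [[0, 0, 0], [0, 0, 0], 0.5], [[0, 0, 0], [0, 0, 0], 0.5], [[0, 0, 0], [0, 0, 0], 0.5], [[0, 0, 0], [0, 0, -0.05], 0.5], [[0, 0, 0], [0, 0, -0.2], 0.5], [[0, 0, 0], [0, 0, -0.35], 0.9], [[0, 0, 0], [0, 0, -0.45], 0.9], [[0, 0, 0], [0, 0, -0.45], 0.9], [[0, 0, 0], [0, 0, -0.45], 0.9], [[0, 0, 0], [0, 0, -0.45], 0.9]]}}

```text
clock: 10.15
tcp_pos: [0.462, -0.2847, 0.1579]
orientation: [-3.141, 0.001, 0.126]
contact_force: [0.0, 0.0, -0.4]
opening: 0.9
grasp_force: 0.0
```

```bash
python3 g.py .463 -.2855 .036 .126
python3 - <<'E'
from h import *
s=manip.snapshot("scene")
u,v=map(int,proj(s,np.array([.463,-.285,.06])));print(u,v)
cv2.imwrite("pics/placed.png",cv2.resize(s["img"][v-60:v+45,u-60:u+60],(686,600),interpolation=2))
E
```

```text
q [-0.1162  0.4281  0.7684  1.9699 -0.3801  0.8922 -0.5935] F [ 0.0083  0.0046 -0.4326] op 0.8997124498240291 t 10.15 pos [ 0.462  -0.2847  0.1579] [-3.1407  0.0005  0.1261]
turn/2 [-0.0005  0.0003  0.0001] shift/.2 [0.0046 0.0052 0.6096]
265 301
```

View pics/placed.png

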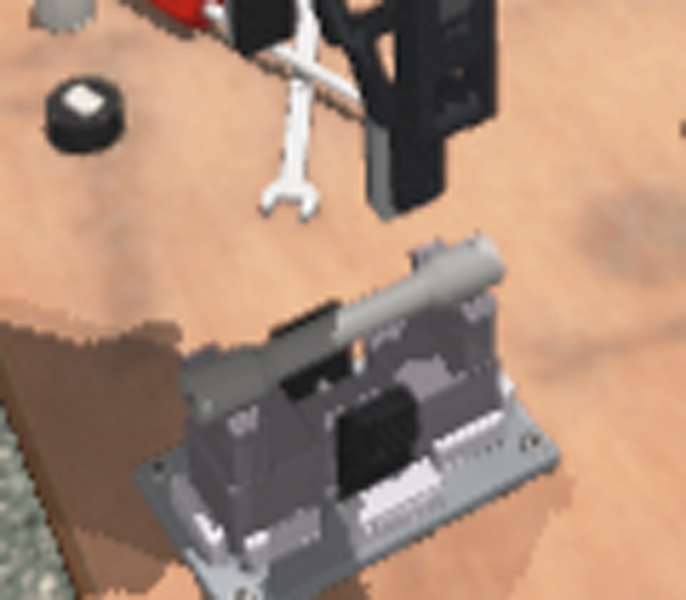

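The bar lies in both saddles at scene px (265,298) and the fingers are clear of it. I check the along-bar offset numerically.

```bash
python3 - <<'E'
from h import *
import c
s=manip.snapshot("scene");c.P["scene"]={k:np.array(v) for k,v in s.items()}
win=(222,305,275,352)
q=(.4606,-.284,.1265);S=6
m=c.mask(c.P["scene"],win)
for d in(-12,-8,-4,0,4,8,12):
    mod=c.dock+[c.cyl(-55+d,-33+d,9,70),c.cyl(33+d,55+d,9,70),c.cyl(-33+d,33+d,6,70)]
    r=c.render(c.P["scene"],win,mod,q,m.shape);print(d,1-(r&m).sum()/(r|m).sum())
b=c.render(c.P["scene"],win,c.dock[:1],q,m.shape)
for x in(-55,55):print(proj(s,np.array([q[0]+x/1000*np.cos(q[2]),q[1]+x/1000*np.sin(q[2]),.07])))
E
python3 g.py .463 -.2855 .036 .126
```

```text
-12 0.08198860187190249
-8 0.0727063318677501
-4 0.05907733156322603
0 0.046303169772103026
4 0.048750727933224214
8 0.05534764263437897
12 0.06148448535107309
(np.float64(236.5411081653309), np.float64(310.65728313812957))
(np.float64(289.2070336788158), np.float64(285.6324233577691))
q [-0.1157  0.4293  0.7679  1.9703 -0.3801  0.8921 -0.5935] F [-0.573   0.094   0.6153] op 0.8983918937701377 t 10.25 pos [ 0.4617 -0.2846  0.1572] [-3.1403  0.002   0.126 ]
turn/2 [-0.0007  0.001  -0.    ] shift/.2 [0.0072 0.006  0.606 ]
```

{"op": "step_arm", "data": {"steps": [[[0, 0, 0], [0.005, 0, 0.15], 1], [[0, 0, 0], [0.005, 0, 0.3], 1], [[0, 0, 0], [0.005, 0, 0.42], 1], [[0, 0, 0], [0.005, 0, 0.52], 1], [[0, 0, 0], [0.005, 0, 0.58], 1], [[0, 0, 0], [0.005, 0, 0.605], 1], [[0, 0, 0], [0.005, 0, 0.605], 1], [[0, 0, 0], [0.005, 0, 0.605], 1], [[0, 0, 0], [0.005, 0, 0.605], 1]]}}

```text
clock: 11.0
tcp_pos: [0.464, -0.2857, 0.0382]
orientation: [3.141, -0.002, 0.126]
contact_force: [0.8, -0.2, 0.1]
opening: 0.998
grasp_force: 0.0
```

{"op": "step_arm", "data": {"steps": [[[0, 0, 0], [0, 0, 0], 0.7], [[0, 0, 0], [0, 0, 0], 0.7], [[0, 0, 0], [0, 0, 0], 0.7], [[0, 0, 0], [0, 0, 0], 0.6], [[0, 0, 0], [0, 0, 0], 0.6], [[0, 0, 0], [0, 0, 0], 0.6]]}}

```text
clock: 11.5
tcp_pos: [0.4637, -0.2853, 0.0378]
orientation: [3.141, -0.001, 0.126]
contact_force: [-0.8, 0.7, 5.4]
opening: 0.602
grasp_force: 3.9
```

{"op": "step_arm", "data": {"steps": [[[0, 0, 0], [0, 0, 0], 0], [[0, 0, 0], [0, 0, 0], 0], [[0, 0, 0], [0, 0, 0], 0], [[0, 0, 0], [0, 0, 0], 0], [[0, 0, 0], [0, 0, 0], 0], [[0, 0, 0], [0, 0, 0], 0]], "grip_force": 32}}

```text
clock: 12.0
tcp_pos: [0.4639, -0.2851, 0.0385]
orientation: [-3.141, -0.002, 0.126]
contact_force: [-1.9, 2.4, 12.1]
opening: 0.42
grasp_force: 31.3
```

Both catches are pinched fully in, and the opening matches 38 mm within its usual bias. Lifting slowly.

{"op": "step_arm", "data": {"steps": [[[0, 0, 0], [0, 0, -0.02], 0], [[0, 0, 0], [0, 0, -0.04], 0], [[0, 0, 0], [0, 0, -0.07], 0], [[0, 0, 0], [0, 0, -0.1], 0], [[0, 0, 0], [0, 0, -0.14], 0], [[0, 0, 0], [0, 0, -0.18], 0], [[0, 0, 0], [0, 0, -0.22], 0], [[0, 0, 0], [0, 0, -0.26], 0], [[0, 0, 0], [0, 0, -0.3], 0], [[0, 0, 0], [0, 0, -0.3], 0], [[0, 0, 0], [0, 0, -0.3], 0]]}}

```text
clock: 12.92
tcp_pos: [0.4637, -0.2852, 0.0979]
orientation: [3.141, -0.001, 0.126]
contact_force: [0.9, -0.6, -5.7]
opening: 0.42
grasp_force: 34.3
```

{"op": "step_arm", "data": {"steps": [[[0, 0, 0], [0, 0, -0.03], 0], [[0, 0, 0], [0, 0, -0.07], 0], [[0, 0, 0], [0, 0, -0.11], 0], [[0, 0, 0], [0, 0, -0.15], 0], [[0, 0, 0], [0, 0, -0.19], 0], [[0, 0, 0], [0, 0, -0.21], 0], [[0, 0, 0], [0, 0, -0.21], 0], [[0, 0, 0], [0, 0, -0.21], 0], [[0, 0, 0], [0, 0, -0.21], 0], [[0, 0, 0], [0, 0, -0.21], 0], [[0, 0, 0], [0, 0, -0.21], 0]]}}

```text
clock: 13.83
tcp_pos: [0.4631, -0.285, 0.1388]
orientation: [-3.141, 0.001, 0.126]
contact_force: [0.2, 0.1, -5.3]
opening: 0.417
grasp_force: 34.3
```

```bash
python3 g.py .463 -.2855 .14 .126
python3 - <<'E'
from h import *
s=manip.snapshot("scene")
u,v=map(int,proj(s,np.array([.463,-.285,.1])));print(u,v)
cv2.imwrite("pics/held.png",cv2.resize(s["img"][v-60:v+75,u-70:u+70],(620,600),interpolation=2))
E
```

```text
q [-0.0997  0.457   0.7513  1.9832 -0.4095  0.8572 -0.5701] F [ 0.2044  0.0899 -5.3378] op 0.41700412601952513 t 13.8333 pos [ 0.4631 -0.285   0.1388] [-3.1411  0.0008  0.1258]
turn/2 [-0.0002  0.0004 -0.0001] shift/.2 [-0.0009  0.0026 -0.0058]
264 285
```

View pics/held.png

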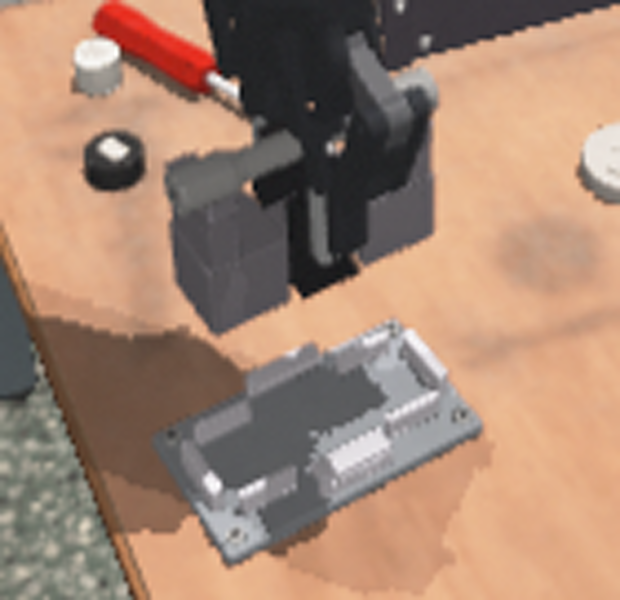

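The carrier is held level about 10 cm above the empty dock (crop (310,430)), with the bar in both saddles. The load reads 5.3 N against roughly 4.2 N expected. Handing in.

```bash
python3 -c "
from plant import manip
print(manip.hand_in())"
```

```text
the job is handed in; nothing more can be done
None
```

I handed the job in at about 14 s. The last picture shows the carrier held level by its pinched catches, about 10 cm above the dock, with the bar in both saddles; the hand-in returned no verdict.

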